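# Scan a wire reel and hold the tester's selector at the third stop

## Task

Pick up the upright hand scanner and read the barcode label on the big reel: hold the scanner upright and steady for about a second a few centimetres above the label, window centred on it, without touching the reel, then stand the scanner back upright on its rubber pad and let it go. Then turn the spring-return selector knob on the tester clockwise, counting three clicks from rest to the third stop and not on past it, and keep hold of it: your program finishes while the gripper is still holding the knob at the third stop, because it springs back to rest if released. Leave the reel on its plate and the other things on the bench alone.

Things in the scene. Friction and masses are not known exactly. Their poses are not given: they have to be found in the camera images.
- scanner: Upright hand scanner, loose, about 0.18 kg, 130 mm tall: a grey head 46 (x) x 60 (y) x 34 mm high at the bottom and above it a black square-edged handle 26 (x) x 34 (y) mm reaching from 34 to 130 mm height. Origin: centre of the underside, which is the flat scan window; it looks along the scanner's own -z (straight down when upright). Starts standing upright on the pad.
- scanner_grip (a point): A point in the scanner handle, on its centre line, 102 mm above the scanner's underside: a good place to grip, across the 26 mm width (scanner x).
- pad: Flat black rubber pad fixed to the bench, 110 x 110 x 4 mm thick, the scanner's resting place. Origin: centre of its underside; its top is at 4 mm.
- reel: Big wire reel lying flat on one flange, loose, about 0.8 kg: flanges 150 mm across, 50 mm high overall. Origin: centre of its underside. Lies on the test plate.
- label (a point): Centre of the white barcode label, 26 (radial) x 40 mm, lying flat on the reel's top flange, 46 mm from the reel's axis, along the reel's own +x. Faces straight up, about 62 mm above the bench.
- plate: Dark round steel test plate fixed to the bench under the big reel, 164 mm across, 12 mm thick. Origin: centre of its underside.
- tester: Grey tester box fixed to the bench, 140 x 140 x 55 mm high, with the selector knob in the middle of its top on an aluminium dial disc (92 mm across, 4 mm thick) with six black marks: rest and five stops. Origin: centre of its underside; its front (a dark blank window) faces its -x. Its z axis is the knob's axis.
- selector_grip (a point): Point on the knob's axis at the height to grip, 91 mm above the bench, 10 mm below the knob's top. The knob is a black disc 50 mm across and 6 mm high on the dial, with an upright bar 46 mm long, 16 mm thick on it, from 65 to 101 mm above the bench. The point turns with the knob: the bar lies along the point's x (thickness along y); at rest that is the tester's x. The white line on the bar's top marks its -x end, the pointer; at rest it points to the tester's -x.
- selector (a joint): Angle of the selector knob, rad: 0 at rest, growing clockwise seen from above, end stop at 2.1. Clicks (stops) every 0.42 rad: 0.42, 0.84, third 1.26, 1.68, 2.10. Turning torque swings with each click: highest (0.15 to 0.2 N m) a quarter of the way to the next stop, lowest (under 0.07) at three quarters. A spring drives it back to 0 when released. Rest to third stop is one grasp.
- small_reel: Bystander: small loose reel standing on its flange, 64 mm across, 51 mm high. Origin: centre of its underside. Leave alone.
- jar: Bystander: small loose jar, 56 mm across, 75 mm high. Origin: centre of its underside. Leave alone.
- driver: Bystander: loose screwdriver about 200 mm long lying on the bench near the robot. Leave alone.
Mind the look-alikes: they are no part of the job. Several things have the shape of the plate; the one meant has the colours described above.

How it is judged:
By the outcome, as a careful person would: the job done as asked, in the order asked, and still so for the second after the job is handed in, while the arm keeps its last pose, push and grip.
It also fails if it takes over 67 s, if anything falls off the work surface, if the arm or the gripper's body presses on something with over 40 N, if the wrist force passes 120 N, or if a joint passes its speed limit or range.

## Robot

A 7-joint arm with a two-finger parallel gripper is mounted at the origin on the work surface. World frame = base frame: x ahead of the robot, y to its left, z up, the work surface at z = 0. Lengths are in m, angles in degrees, forces in N, time in s.
With the tool pointing down it reaches from about 0.425 to 0.825 m from the base axis. Payload 3.6 kg.
Tool frame: the origin (TCP) lies midway between the tips of the shut fingers; the grasp point (between the pads) lies 19 mm behind it; z points along the fingers, y is the direction in which the jaws open and shut (so a half turn about z gives the same grasp; the last joint's range is limited). The gripper opens to 85 mm and grips with 20 to 120 N. Pads are 22 mm wide; open, the fingers measure 114 mm over their backs; the gripper's body (76 mm by 85 mm) begins 54 mm behind the grasp point. The pads swing forward as they close: fully open they stand 13 mm farther back than shut.
Start: joints at [-65.804, 35.231, -0.722, 81.555, 0.464, 63.22, -2.315], TCP at [0.282, 0.586, 0.231] pointing down, gripper open.
Joint ranges: [-178.69, 178.69], [-17.37, 117.87], [-77.05, 75.6], [15.02, 138.74], [-78.02, 258.01], [0.78, 113.62], [-162.83, 162.83]. Speed limits (degrees/s): [159.86, 159.86, 180, 180, 180, 180, 180].

## Interface

Orientations are given as [roll, pitch, yaw] about the fixed x, y, z axes, in that order (R = Rz(yaw) Ry(pitch) Rx(roll)).
In Python, from plant import r, camera, job gives the robot as it stands.
- The arm moves only by the shell command python3 -m handwheel 'ROWS' [FORCE]. ROWS is JSON, a list of rows, each a list of 7 numbers: the shift along the tool's x, y, z in m, then the turn, a rotation vector about the tool's x, y, z in rad, then the closure, from 0 (fully open) to 1 (shut). A call has 1 to 8 rows; each row is the pose to reach, as a shift and turn from the pose commanded when the call began, along the tool's axes at that moment; what a row does not reach only later rows make up. A row lasts 1/12 s, in which the tool goes at most 41.7 mm and 7.16 degrees, less where a joint would pass 70% of its speed; a pose out of reach is approached as far as the arm can. A call with a gripper value outside its range is refused whole. The fingers move at their own pace and stop on an object; FORCE is the grip in N (left out, the last holds). Time passes only in rows, so rows that repeat a pose let the fingers close. It gives the time, the measured TCP pose, the force and the opening at its end, in the units of the state.
- r.sense(): the state, without advancing time (a new reading comes with each control period).
- camera(name): name is "scene" or "side" or "wrist"; returns a dict with "img" (384x512x3 uint8, red, green, blue), "depth" (384x512 float32, m along the optical axis (not along the pixel's ray), 0 where there is no reading), "fx", "fy", "cx", "cy" (pixels), "rvec" (rotation vector, rad) and "tvec" (3), from world to camera coordinates, as OpenCV has them. Camera axes: x right, y down, z forward; pixel columns grow to the right and rows downward; lengths in m; the calibration is good to about 2 mm. A picture is of the moment at which its call begins.
- job.finish_job(): hands the job in, once; it reports no verdict.
The state is a dict: "clock": time; "joint_pos": joint angles; "joint_vel": joint speeds; "joint_torque": joint torques, N m; "eef_pos": TCP position; "eef_rot": TCP orientation; "force": force on the tool from outside, world axes, zero at the start; "wrist_torque": the same for the moment, N m; "width": finger opening in m.
Only numpy, scipy, OpenCV 4.12 (cv2) and the standard library are available. Lean on these libraries where they do the work, as an engineer would, in place of code of your own. Each camera call takes 0.05 s, during which the arm holds its last target. There are 200 camera calls.

## Working session

There is one attempt and no reset: what is moved stays moved. The work goes in short steps, Python scripts to look and compute and a shell command to move; the robot and the scene stay as the last step left them, time stands still between calls to the robot, and variables do not carry over. Pictures are saved under pics/ and viewed, about 8 in all and at most 12, crops included, and the job is handed in when it is done.

```bash
ls; mkdir -p pics; cat > h.py <<'E'
import numpy as np,cv2
from scipy.spatial.transform import Rotation as R
from plant import r,camera,job
def cloud(c):
    d=c["depth"];v,u=np.indices(d.shape)
    p=np.stack([(u-c["cx"])/c["fx"]*d,(v-c["cy"])/c["fy"]*d,d],-1)
    M=R.from_rotvec(np.ravel(c["rvec"])).as_matrix()
    w=(p-np.ravel(c["tvec"]))@M
    w[d==0]=np.nan
    return w
def rel(pos,yaw):
    "shift & turn in tool axes from current pose to tool-down pose with yaw (deg, rpy=[180,0,yaw])"
    s=r.sense();R0=R.from_euler('xyz',s["eef_rot"],degrees=True)
    Rt=R.from_euler('xyz',[180,0,yaw],degrees=True)
    return np.round(R0.inv().apply(np.array(pos)-s["eef_pos"]),4),np.round((R0.inv()*Rt).as_rotvec(),4)
E
python3 - <<'E'
from h import *
s=r.sense();print({k:np.round(v,4) for k,v in s.items()})
for n in("scene","side"):
    c=camera(n);np.savez(n+".npz",**c);cv2.imwrite(f"pics/{n}0.png",c["img"][...,::-1])
    M=R.from_rotvec(np.ravel(c["rvec"])).as_matrix();print(n,-M.T@np.ravel(c["tvec"]),M[2])
E
```

```text
pics
{'clock': np.float64(0.0), 'joint_pos': array([-65.8043,  35.2895,  -0.7237,  81.6428,   0.4651,  63.22  ,
        -2.3135]), 'joint_vel': array([ 0.1045,  0.0119,  0.0576, -0.0151,  0.0549,  0.0745, -0.0019]), 'joint_torque': array([ 7.00000e-04, -4.69214e+01,  2.59600e-01, -1.71033e+01,
        1.00000e-02,  9.60000e-03, -0.00000e+00]), 'eef_pos': array([0.2817, 0.5849, 0.2301]), 'eef_rot': array([-1.798506e+02,  2.600000e-03,  1.542922e+02]), 'force': array([ 0.1359,  0.2293, -0.142 ]), 'wrist_torque': array([ 0.0281,  0.0018, -0.008 ]), 'width': np.float64(0.0852)}
scene [ 0.96565736 -0.70457807  0.9873284 ] [-0.3669859   0.62226383 -0.69145432]
side [-0.31140505 -1.05953836  0.89221406] [ 0.48965699  0.71379928 -0.5007261 ]
```

View pics/scene0.png

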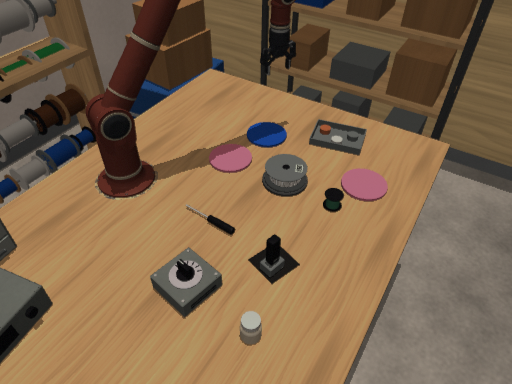

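View pics/side0.png

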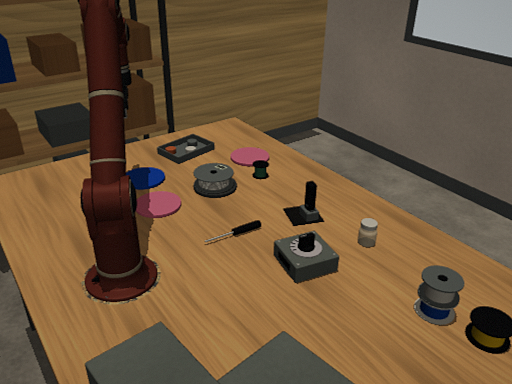

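Scene view: scanner at about (273,255), tester at (187,278) with the knob's pointer near (180,268), reel at (286,172) with its label at (299,168), small reel at (333,200), jar at (250,327) and driver at (212,220). The side view agrees. Next I measure the poses.

```bash
cat > m.py <<'E'
from h import *
def near(w,p,rad,z0,z1):
    q=w.reshape(-1,3);m=(np.hypot(q[:,0]-p[0],q[:,1]-p[1])<rad)&(q[:,2]>z0)&(q[:,2]<z1);return q[m],m
def rect(q): 
    b=cv2.minAreaRect((q[:,:2]*1000).astype(np.float32));return np.round(b[0],1),np.round(b[1],1),round(b[2],1)
C={n:dict(np.load(n+".npz")) for n in("scene","side")};W={n:cloud(c) for n,c in C.items()}
g=W["scene"]
for n,(u,v) in dict(scan=(273,238),test=(185,262),reel=(286,160),label=(299,168),small=(333,191),jar=(250,317)).items():print(n,np.round(g[v,u],3))
sc=g[238,273];te=g[262,185];re=g[160,286]
for n,w in W.items():
    print(n)
    for nm,p,rad,a,b in(("scan top",sc,.06,.128,.145),("scan handle",sc,.06,.05,.126),("head",sc,.07,.033,.042),("tester top",te,.12,.05,.058),("dial",te,.09,.0575,.0625),("bar",te,.06,.075,.11),("bartop",te,.06,.098,.106),("reel top",re,.12,.057,.068)):
        q,m=near(w,p,rad,a,b)
        if len(q)>4:print(nm,len(q),*rect(q),"z",np.round(np.median(q[:,2]),4))
    for nm,p,rad,a,b in(("label",re,.12,.055,.07),("pointer",te,.05,.095,.107)):
        q,m=near(w,p,rad,a,b);col=C[n]["img"].reshape(-1,3)[m].min(1).astype(int)
        print(nm,col.max(),np.percentile(col,[10,50,90]));k=col>(col.max()*.75)
        print(k.sum(),np.round(q[k].mean(0),4),*rect(q[k]))
    # circle fit reel
    q,_=near(w,re,.12,.057,.068);print("reel circle",cv2.minEnclosingCircle((q[:,:2]*1000).astype(np.float32)))
im=C["scene"]["img"];a=cv2.resize(im[140:310,145:345],None,fx=3,fy=3,interpolation=cv2.INTER_CUBIC);cv2.imwrite("pics/crop1.png",a[...,::-1])
E
python3 m.py
```

```text
scan [ 0.639 -0.062  0.132]
test [ 0.444 -0.211  0.056]
reel [0.47  0.333 0.06 ]
label [0.53  0.319 0.059]
small [0.677 0.283 0.05 ]
jar [ 0.694 -0.268  0.075]
scene
scan top 97 [643.1 -66.5] [32.9 25.4] 74.4 z 0.1326
scan handle 236 [647.6 -73.1] [39.6 21.3] 38.2 z 0.0896
head 154 [642.8 -66.3] [60.8 44.9] 70.6 z 0.0368
tester top 1509 [ 470.9 -244.1] [140.5 141.3] 78.0 z 0.0546
dial 411 [ 465.3 -241.8] [123.9 119.6] 76.6 z 0.0591
bar 131 [ 470.7 -243.9] [16.9 46.9] 79.5 z 0.0989
bartop 75 [ 469.4 -243.8] [16.8 44.1] 80.8 z 0.1002
reel top 925 [487.8 296.9] [146.5 151. ] 36.7 z 0.0614
label 159 [82.5 92.  93. ]
25 [0.5322 0.3125 0.0624] [529.9 314.8] [24.5 40.6] 26.2
pointer 147 [12.1 19.5 86.8]
4 [ 0.4586 -0.2402  0.1015] [ 458.6 -240.2] [ 0.9 10.5] 79.0
reel circle ((487.6502380371094, 296.7629089355469), 77.15432739257812)
side
scan top 57 [641.5 -65. ] [35.1 28.4] 75.1 z 0.1348
scan handle 225 [633.8 -66.7] [28.6 42.7] 23.8 z 0.0893
head 95 [639.4 -66.5] [67.6 47.6] 78.7 z 0.0387
tester top 663 [ 470.5 -243.6] [144.4 144.4] 78.9 z 0.0561
dial 429 [ 464.6 -238.8] [128.5 129.4] 79.4 z 0.0594
bar 166 [ 469.5 -243. ] [20.6 47.3] 76.6 z 0.0949
bartop 62 [ 469.9 -243.4] [20.3 46.8] 77.9 z 0.102
reel top 586 [487.3 298.2] [154.3 145.3] 58.1 z 0.0646
label 144 [60. 72. 76.]
11 [0.5327 0.3169 0.0647] [532.9 315.4] [27.1 34.5] 78.3
pointer 94 [ 0. 11. 53.]
2 [ 0.4633 -0.2392  0.1028] [ 463.3 -239.2] [3.1 0. ] 160.5
reel circle ((491.8943176269531, 297.977294921875), 79.97981262207031)
```

View pics/crop1.png

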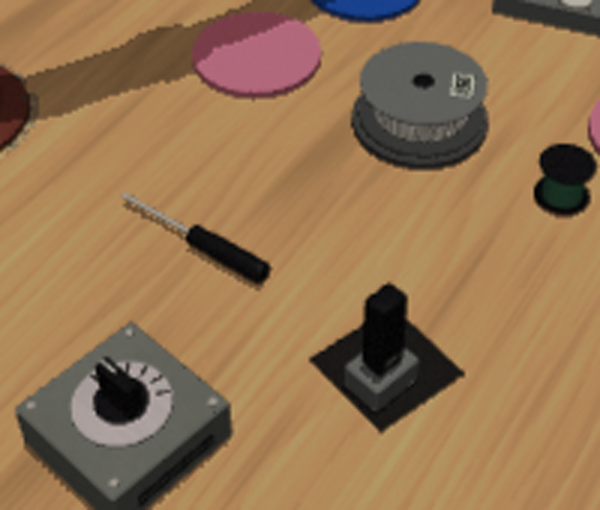

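Crop: the scanner stands on its pad at crop (385,350). The knob's white line is at (105,365), on the upper left, toward world azimuth 170°. The dial marks run clockwise from it, and the label is at (462,85). From these I get scanner (0.642,-0.066) with yaw -15.5°, label (0.531,0.315), and knob (0.470,-0.2435) with yaw about -10°. Next I plan the approach above the scanner.

```bash
python3 -c "
from h import *
print(rel([.6425,-.066,.22],74.5))"
```

```text
(array([-0.6075, -0.43  ,  0.0113]), array([-0.0019,  0.0016,  1.3926]))
```

```bash
python3 -m handwheel '[[-0.035,-0.024,0,0,0,0.07,0],[-0.07,-0.048,0,0,0,0.15,0],[-0.1,-0.07,0,0,0,0.24,0],[-0.13,-0.095,0,0,0,0.33,0],[-0.165,-0.12,0,0,0,0.42,0],[-0.2,-0.14,0,0,0,0.5,0],[-0.23,-0.165,0,0,0,0.58,0],[-0.26,-0.19,0,0,0,0.66,0]]'; python3 -c "
from h import *
print(rel([.6425,-.066,.22],74.5))"
```

```text
clock: 0.77
eef_pos: [0.4344, 0.2995, 0.2311]
eef_rot: [-180.0, 0.0, 116.2]
force: [1.5, -0.6, 0.3]
width: 0.0855
(array([-0.4198,  0.0252,  0.0111]), array([-4.000e-04,  4.000e-04,  7.282e-01]))
```

```bash
python3 -m handwheel '[[-0.035,0.002,0,0,0,0.08,0],[-0.075,0.004,0,0,0,0.16,0],[-0.115,0.006,0,0,0,0.24,0],[-0.155,0.008,0,0,0,0.32,0],[-0.195,0.01,0,0,0,0.4,0],[-0.235,0.012,0,0,0,0.48,0],[-0.275,0.015,0,0,0,0.56,0],[-0.31,0.018,0,0,0,0.62,0]]'; python3 -c "
from h import *
print(rel([.6425,-.066,.22],74.5))"
```

```text
clock: 1.43
eef_pos: [0.5887, 0.0292, 0.231]
eef_rot: [-180.0, 0.1, 80.7]
force: [1.3, 0.2, -0.1]
width: 0.0855
(array([-0.0852,  0.0686,  0.0111]), array([-0.0003,  0.0011,  0.1073]))
```

```bash
python3 -m handwheel '[[-0.028,0.022,0.003,0,0,0.035,0],[-0.056,0.046,0.007,0,0,0.07,0],[-0.075,0.06,0.01,0,0,0.1,0],[-0.085,0.0685,0.011,0,0,0.107,0],[-0.085,0.0685,0.011,0,0,0.107,0],[-0.085,0.0685,0.011,0,0,0.107,0],[-0.085,0.0685,0.011,0,0,0.107,0]]'; python3 - <<'E'
from h import *
print(rel([.6425,-.066,.087],74.5),r.sense()["eef_pos"])
c=camera("wrist");np.savez("wrist.npz",**c);cv2.imwrite("pics/wrist1.png",c["img"][...,::-1])
q=cloud(c).reshape(-1,3)
d=np.hypot(q[:,0]-.6425,q[:,1]+.066)<.06
for a,b in((.127,.142),(.034,.043)):
    k=q[d&(q[:,2]>a)&(q[:,2]<b)];print(len(k),cv2.minAreaRect((k[:,:2]*1000).astype(np.float32)) if len(k) else 0,np.median(k[:,2]))
E
```

```text
clock: 2.02
eef_pos: [0.642, -0.0595, 0.2202]
eef_rot: [-179.9, -0.1, 75.0]
force: [-0.4, 0.1, 1.2]
width: 0.0854
(array([-0.0064,  0.0024,  0.1332]), array([-0.0016, -0.0022,  0.0092])) [ 0.64198709 -0.05953637  0.22017226]
1009 ((642.6195068359375, -62.9886474609375), (33.071632385253906, 25.80611801147461), 74.95680236816406) 0.13354872466284262
782 ((642.32568359375, -63.975730895996094), (59.508663177490234, 45.797523498535156), 75.28356170654297) 0.03749460439972578
```

View pics/wrist1.png

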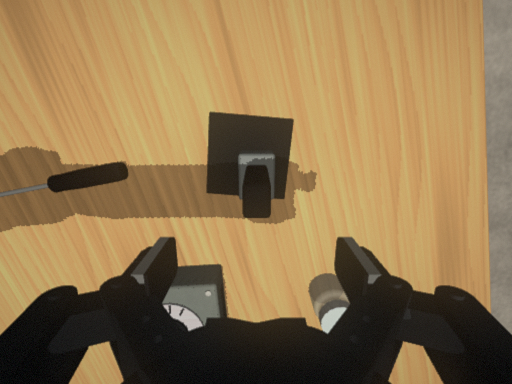

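The wrist view shows the scanner handle (top about (257,190)) between the jaws on its pad, with the driver and jar clear. The measured yaw of 75° agrees. Descending.

```bash
python3 -m handwheel '[[-0.0054,0.002,0.02,0,0,0,0],[-0.0054,0.002,0.045,0,0,0,0],[-0.0054,0.002,0.07,0,0,0,0],[-0.0054,0.002,0.095,0,0,0,0],[-0.0054,0.002,0.115,0,0,0,0],[-0.0054,0.002,0.128,0,0,0,0],[-0.0054,0.002,0.133,0,0,0,0],[-0.0054,0.002,0.133,0,0,0,0]]' 40; python3 -c "
from h import *
print(rel([.6425,-.065,.087],75))"
```

```text
clock: 2.73
eef_pos: [0.6423, -0.0669, 0.0866]
eef_rot: [-179.9, -0.0, 74.9]
force: [-0.6, 0.2, -0.7]
width: 0.0854
(array([ 0.0019, -0.0003, -0.0004]), array([-0.002 , -0.0003, -0.0014]))
```

```bash
python3 -m handwheel '[[0.0015,0,0,0,0,0,0],[0.0015,0,0,0,0,0,0.4],[0.0015,0,0,0,0,0,0.8],[0.0015,0,0,0,0,0,1],[0.0015,0,0,0,0,0,1],[0.0015,0,0,0,0,0,1],[0.0015,0,0,0,0,0,1],[0.0015,0,0,0,0,0,1]]' 40;  python3 -m handwheel '[[0,0,0,0,0,0,1],[0,0,0,0,0,0,1],[0,0,-0.003,0,0,0,1],[0,0,-0.01,0,0,0,1],[0,0,-0.02,0,0,0,1],[0,0,-0.03,0,0,0,1],[0,0,-0.04,0,0,0,1],[0,0,-0.05,0,0,0,1]]'; python3 -c "
from h import *
print(rel([.531,.315,.21],75+36),r.sense()['wrist_torque'])"
```

```text
clock: 3.4
eef_pos: [0.6433, -0.067, 0.0877]
eef_rot: [180.0, -0.0, 74.8]
force: [-1.0, 0.3, 2.3]
width: 0.0261
clock: 4.07
eef_pos: [0.6436, -0.0669, 0.1388]
eef_rot: [179.9, -0.0, 74.8]
force: [0.1, -0.5, -2.3]
width: 0.0254
(array([ 0.3391, -0.2086, -0.0714]), array([ 1.000e-03,  3.000e-04, -6.315e-01])) [-0.04544283 -0.02091899  0.04547234]
```

```bash
python3 -m handwheel '[[0.004,-0.002,-0.015,0,0,0,1],[0.013,-0.008,-0.03,0,0,-0.03,1],[0.03,-0.018,-0.045,0,0,-0.06,1],[0.05,-0.03,-0.06,0,0,-0.1,1],[0.07,-0.043,-0.07,0,0,-0.14,1],[0.092,-0.056,-0.071,0,0,-0.18,1],[0.115,-0.07,-0.071,0,0,-0.22,1],[0.138,-0.084,-0.071,0,0,-0.26,1]]';python3 -c "
from h import *
print(rel([.531,.315,.21],75+36))"
```

```text
clock: 4.73
eef_pos: [0.5979, 0.0902, 0.21]
eef_rot: [179.9, -0.1, 89.9]
force: [0.9, 0.1, -1.4]
width: 0.0254
(array([ 2.247e-01, -6.720e-02,  1.000e-04]), array([ 0.0019, -0.0006, -0.3679]))
```

```bash
python3 -m handwheel '[[0.023,-0.007,0,0,0,-0.04,1],[0.046,-0.014,0,0,0,-0.08,1],[0.07,-0.021,0,0,0,-0.12,1],[0.094,-0.028,0,0,0,-0.16,1],[0.118,-0.035,0,0,0,-0.2,1],[0.142,-0.0425,0,0,0,-0.24,1],[0.162,-0.0485,0,0,0,-0.28,1],[0.18,-0.054,0,0,0,-0.32,1]]';python3 -c "
from h import *
print(rel([.531,.315,.19],75+36))"
```

```text
clock: 5.4
eef_pos: [0.544, 0.2713, 0.2094]
eef_rot: [179.9, -0.1, 108.4]
force: [-0.1, 0.8, -2.0]
width: 0.0253
(array([0.0455, 0.0014, 0.0195]), array([ 0.0009, -0.0012, -0.0459]))
```

```bash
python3 -m handwheel '[[0.015,0.0005,0.003,0,0,-0.02,1],[0.028,0.001,0.008,0,0,-0.04,1],[0.038,0.001,0.014,0,0,-0.046,1],[0.043,0.001,0.018,0,0,-0.046,1],[0.045,0.001,0.019,0,0,-0.046,1],[0.045,0.001,0.019,0,0,-0.046,1],[0.045,0.001,0.019,0,0,-0.046,1],[0.045,0.001,0.019,0,0,-0.046,1]]';python3 - <<'E'
from h import *
print(r.sense()["eef_pos"],r.sense()["eef_rot"])
ims=[]
for n in("scene","side"):
    c=camera(n);w=cloud(c);q=w.reshape(-1,3)
    d=np.hypot(q[:,0]-.531,q[:,1]-.315)<.06
    for a,b in((.08,.125),(.08,.1),(.132,.145)):
        k=q[d&(q[:,2]>a)&(q[:,2]<b)]
        print(n,a,b,len(k),cv2.minAreaRect((k[:,:2]*1000).astype(np.float32)),k[:,2].min())
    p,_=cv2.projectPoints(np.array([[.531,.315,.08]]),c["rvec"],c["tvec"],np.array([[c["fx"],0,c["cx"]],[0,c["fy"],c["cy"]],[0,0,1.]]),None)
    u,v=p.ravel().astype(int);ims.append(cv2.resize(c["img"][v-60:v+60,u-60:u+60],None,fx=3.3,fy=3.3,interpolation=cv2.INTER_CUBIC))
    np.savez(n+"2.npz",**c)
cv2.imwrite("pics/scan.png",np.hstack(ims)[...,::-1])
E
```

```text
clock: 6.07
eef_pos: [0.5332, 0.3103, 0.1895]
eef_rot: [180.0, 0.1, 110.6]
force: [0.1, -0.3, -2.1]
width: 0.0254
[0.53315287 0.3102725  0.18952979] [1.79972329e+02 6.34591341e-02 1.10557265e+02]
scene 0.08 0.125 55 ((549.6204223632812, 298.9726867675781), (63.88658142089844, 31.07498550415039), 66.75212097167969) 0.10479745413183855Traceback (most recent call last):
  File "<stdin>", line 9, in <module>
    return umr_minimum(a, axis, None, out, keepdims, initial, where)
ValueError: zero-size array to reduction operation minimum which has no identity
```

```bash
cat > look.py <<'E'
from h import *
s=r.sense();print(s["eef_pos"],s["eef_rot"],rel([.531,.315,.179],111))
ims=[]
for n in("scene","side"):
    c=camera(n);w=cloud(c);q=w.reshape(-1,3)
    d=np.hypot(q[:,0]-.531,q[:,1]-.315)<.05
    for a,b in((.085,.145),(.129,.145)):
        k=q[d&(q[:,2]>a)&(q[:,2]<b)]
        if len(k)>3: print(n,a,b,len(k),cv2.minAreaRect((k[:,:2]*1000).astype(np.float32)),k[:,2].min())
    p,_=cv2.projectPoints(np.array([[.531,.315,.08]]),c["rvec"],c["tvec"],np.array([[c["fx"],0,c["cx"]],[0,c["fy"],c["cy"]],[0,0,1.]]),None)
    u,v=p.ravel().astype(int);ims.append(cv2.resize(c["img"][v-60:v+60,u-60:u+60],None,fx=3.3,fy=3.3,interpolation=cv2.INTER_CUBIC))
cv2.imwrite("pics/scan.png",np.hstack(ims)[...,::-1])
E
python3 look.py
```

```text
[0.53310443 0.3104466  0.18963305] [1.79963165e+02 4.61491531e-02 1.10566314e+02] (array([ 0.005 , -0.0004,  0.0106]), array([ 0.0006,  0.0008, -0.0076]))
scene 0.085 0.145 190 ((533.8365478515625, 308.6899108886719), (45.0648307800293, 64.74151611328125), 20.325668334960938) 0.10540866608596594
scene 0.129 0.145 117 ((533.495849609375, 309.35272216796875), (45.101890563964844, 63.14241409301758), 20.556350708007812) 0.1291893704003163
side 0.085 0.145 191 ((531.7315673828125, 311.88037109375), (52.71723556518555, 65.38543701171875), 19.173429489135742) 0.10704076965061382
side 0.129 0.145 106 ((529.5192260742188, 309.3799743652344), (49.65985107421875, 67.06160736083984), 28.04590606689453) 0.12930888909881666
```

View pics/scan.png

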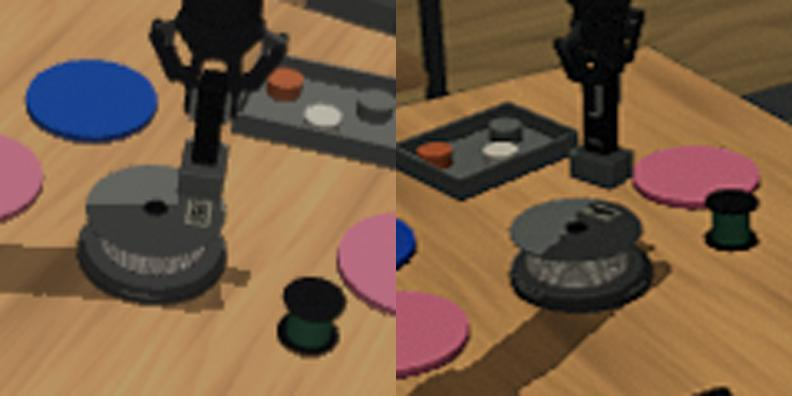

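The picture shows the scanner upright about 45 mm above the flange, its centre measured at (0.533,0.309). I shift it 6 mm onto the label and lower it to about 33 mm.

```bash
python3 -m handwheel '[[0.002,0,0.003,0,0,0,1],[0.004,0,0.006,0,0,0,1],[0.006,0,0.009,0,0,0,1],[0.006,0,0.011,0,0,0,1],[0.006,0,0.011,0,0,0,1],[0.006,0,0.011,0,0,0,1],[0.006,0,0.011,0,0,0,1],[0.006,0,0.011,0,0,0,1]]'; python3 look.py
```

```text
clock: 6.88
eef_pos: [0.5304, 0.3172, 0.1785]
eef_rot: [180.0, 0.0, 110.7]
force: [1.4, -0.6, -2.8]
width: 0.0253
[0.53035835 0.31723334 0.1784586 ] [1.79979543e+02 6.62589585e-03 1.10674715e+02] (array([-0.0023, -0.0002, -0.0005]), array([ 0.0004,  0.0001, -0.0057]))
scene 0.085 0.145 204 ((530.6473999023438, 315.53948974609375), (45.403099060058594, 62.64588165283203), 20.561635971069336) 0.09413931774881237
scene 0.129 0.145 47 ((534.0029907226562, 312.846923828125), (40.954524993896484, 51.701534271240234), 27.325851440429688) 0.12910822031429225
side 0.085 0.145 221 ((523.4452514648438, 310.6490783691406), (55.90593719482422, 66.36592102050781), 45.617271423339844) 0.09621699025177226
side 0.129 0.145 80 ((525.62646484375, 311.7323303222656), (43.95455551147461, 64.23027038574219), 43.95396423339844) 0.1290008974809417
```

```bash
H='hold'; python3 -m handwheel '[[0,0,0,0,0,0,1],[0,0,0,0,0,0,1],[0,0,0,0,0,0,1],[0,0,0,0,0,0,1],[0,0,0,0,0,0,1],[0,0,0,0,0,0,1],[0,0,0,0,0,0,1],[0,0,0,0,0,0,1]]'; python3 -m handwheel '[[0,0,0,0,0,0,1],[0,0,0,0,0,0,1],[0,0,0,0,0,0,1],[0,0,0,0,0,0,1],[0,0,0,0,0,0,1],[0,0,0,0,0,0,1],[0,0,0,0,0,0,1],[0,0,0,0,0,0,1]]'; python3 -m handwheel '[[0,0,0,0,0,0,1],[0,0,0,0,0,0,1],[0,0,-0.004,0,0,0,1],[0,0,-0.01,0,0,0,1],[0,0,-0.018,0,0,0,1],[0,0,-0.026,0,0,0,1],[0,0,-0.03,0,0,0,1],[0,0,-0.031,0,0,0,1]]';python3 -c "
from h import *
print(rel([.6433,-.066,.21],75))"
```

```text
clock: 7.65
eef_pos: [0.5301, 0.3173, 0.1783]
eef_rot: [-180.0, 0.0, 110.7]
force: [-0.6, -0.4, -1.8]
width: 0.0254
clock: 8.32
eef_pos: [0.5302, 0.3173, 0.1783]
eef_rot: [-180.0, 0.0, 110.7]
force: [0.7, 0.8, -2.8]
width: 0.0254
clock: 8.98
eef_pos: [0.531, 0.3177, 0.2111]
eef_rot: [179.8, -0.0, 110.7]
force: [0.5, -0.4, -1.9]
width: 0.0253
(array([-0.3986, -0.0304,  0.0008]), array([ 0.0028, -0.0015,  0.6228]))
```

```bash
python3 -m handwheel '[[-0.008,-0.0005,0,0,0,0.012,1],[-0.025,-0.002,0,0,0,0.04,1],[-0.048,-0.0037,0,0,0,0.075,1],[-0.074,-0.0057,0,0,0,0.115,1],[-0.1,-0.0077,0,0,0,0.156,1],[-0.126,-0.0097,0,0,0,0.197,1],[-0.152,-0.0117,0,0,0,0.238,1],[-0.178,-0.0137,0,0,0,0.279,1]]';python3 -c "
from h import *
print(rel([.6433,-.066,.21],75))"
```

```text
clock: 9.65
eef_pos: [0.5802, 0.142, 0.2089]
eef_rot: [-179.9, 0.1, 94.4]
force: [0.3, -1.2, -1.9]
width: 0.0259
(array([-0.2123,  0.047 , -0.0008]), array([-0.0008,  0.0018,  0.3382]))
```

```bash
python3 -m handwheel '[[-0.025,0.0055,0,0,0,0.04,1],[-0.05,0.011,0,0,0,0.08,1],[-0.076,0.017,0,0,0,0.12,1],[-0.102,0.0225,0,0,0,0.162,1],[-0.128,0.028,0,0,0,0.204,1],[-0.152,0.0335,0,0,0,0.242,1],[-0.172,0.038,0,0,0,0.275,1],[-0.188,0.0415,0,0,0,0.305,1]]';python3 -c "
from h import *
print(rel([.6433,-.066,.21],75))"
```

```text
clock: 10.32
eef_pos: [0.6363, -0.0432, 0.209]
eef_rot: [-180.0, 0.2, 76.8]
force: [-0.6, -0.5, -1.8]
width: 0.0257
(array([-0.0206,  0.012 , -0.001 ]), array([-0.0006,  0.003 ,  0.0313]))
```

```bash
python3 -m handwheel '[[-0.01,0.006,0.005,0,0,0.015,1],[-0.016,0.01,0.015,0,0,0.028,1],[-0.02,0.012,0.03,0,0,0.031,1],[-0.02,0.012,0.05,0,0,0.031,1],[-0.02,0.012,0.07,0,0,0.031,1],[-0.02,0.012,0.088,0,0,0.031,1],[-0.02,0.012,0.1,0,0,0.031,1],[-0.02,0.012,0.104,0,0,0.031,1]]';python3 -m handwheel '[[0,0,0,0,0,0,1],[0,0,0,0,0,0,1],[0,0,0,0,0,0,1]]';python3 - <<'E'
from h import *
print(rel([.6433,-.066,.0877],75))
for n in("scene","side"):
    c=camera(n);q=cloud(c).reshape(-1,3);g=c["img"].reshape(-1,3).max(1)
    d=(np.hypot(q[:,0]-.6425,q[:,1]+.065)<.09)
    for a,b,m in((.047,.06,200),(.012,.06,200),(-.001,.009,50)):
        k=q[d&(q[:,2]>a)&(q[:,2]<b)&(g<m)]
        print(n,a,len(k),cv2.minAreaRect((k[:,:2]*1000).astype(np.float32)),k[:,2].min(),k[:,2].max())
E
```

```text
clock: 10.98
eef_pos: [0.6422, -0.0587, 0.1019]
eef_rot: [-179.6, 0.0, 75.5]
force: [0.2, -0.2, -2.4]
width: 0.0251
clock: 11.23
eef_pos: [0.6453, -0.0603, 0.1066]
eef_rot: [179.9, -0.0, 75.5]
force: [0.7, -0.7, -1.7]
width: 0.0258
(array([-0.006 , -0.0005,  0.0189]), array([ 0.0026, -0.0003,  0.008 ]))
scene 0.047 172 ((645.8436279296875, -61.01410675048828), (58.41353225708008, 47.06095504760742), 76.30487823486328) 0.047184953621366314 0.059986020536792445
scene 0.012 282 ((645.7598266601562, -61.356407165527344), (59.10443115234375, 47.06640625), 76.34137725830078) 0.022959914450404503 0.059986020536792445
scene -0.001 582 ((635.6201171875, -44.777984619140625), (107.4712905883789, 109.41819763183594), 71.62187957763672) -0.0009953611157911878 0.008612688531844152
side 0.047 103 ((634.303466796875, -60.83854293823242), (45.397647857666016, 67.01679229736328), 14.216385841369629) 0.047032186548878877 0.05992824633907653
side 0.012 201 ((641.5718383789062, -59.36983871459961), (68.77877807617188, 48.95414352416992), 81.643310546875) 0.012314610551758365 0.05992824633907653
side -0.001 390 ((637.253173828125, -45.10926818847656), (112.85516357421875, 112.361083984375), 71.24762725830078) -0.00022743524357536944 0.008896138759793833
```

Both views put the pad's centre at about (0.636,-0.046), so I set the scanner down nearer the middle than where it started.

```bash
python3 -c "
from h import *
print(rel([.638,-.050,.0885],75))"
```

```text
(array([ 0.0082, -0.0095,  0.0181]), array([ 0.0025, -0.0004,  0.0079]))
```

```bash
python3 -m handwheel '[[0.004,-0.005,0.002,0,0,0,1],[0.008,-0.009,0.006,0,0,0,1],[0.008,-0.0095,0.010,0,0,0,1],[0.008,-0.0095,0.014,0,0,0,1],[0.008,-0.0095,0.016,0,0,0,1],[0.008,-0.0095,0.017,0,0,0,1],[0.008,-0.0095,0.017,0,0,0,1],[0.008,-0.0095,0.017,0,0,0,1]]';python3 -m handwheel '[[0,0,0.0005,0,0,0,1],[0,0,0.001,0,0,0,1],[0,0,0.001,0,0,0,1],[0,0,0.001,0,0,0,1]]'
```

```text
clock: 12.0
eef_pos: [0.6373, -0.0504, 0.0883]
eef_rot: [180.0, 0.0, 75.4]
force: [0.5, 0.1, -1.8]
width: 0.0255
clock: 12.33
eef_pos: [0.6373, -0.0504, 0.0877]
eef_rot: [180.0, 0.0, 75.4]
force: [-1.0, -0.1, 0.5]
width: 0.0255
```

Contact: the force went from -1.8 to +0.5 N. Releasing, settling, then retreating.

```bash
python3 -m handwheel '[[0,0,0.0003,0,0,0,1],[0,0,0.0003,0,0,0,0.8],[0,0,0.0003,0,0,0,0.6],[0,0,0.0003,0,0,0,0.3],[0,0,0.0003,0,0,0,0],[0,0,0.0003,0,0,0,0],[0,0,0.0003,0,0,0,0],[0,0,0.0003,0,0,0,0]]';python3 -m handwheel '[[0,0,-0.01,0,0,0,0],[0,0,-0.025,0,0,0,0],[0,0,-0.045,0,0,0,0],[0,0,-0.065,0,0,0,0],[0,0,-0.085,0,0,0,0],[0,0,-0.1,0,0,0,0],[0,0,-0.11,0,0,0,0],[0,0,-0.11,0,0,0,0]]';python3 - <<'E'
from h import *
print(rel([.470,-.2435,.2],169.5))
c=camera("scene");q=cloud(c).reshape(-1,3)
d=np.hypot(q[:,0]-.637,q[:,1]+.05)<.06
for a,b in((.127,.145),(.033,.043)):
    k=q[d&(q[:,2]>a)&(q[:,2]<b)];print(len(k),cv2.minAreaRect((k[:,:2]*1000).astype(np.float32)),np.median(k[:,2]))
E
```

```text
clock: 13.0
eef_pos: [0.6371, -0.05, 0.0869]
eef_rot: [-180.0, 0.0, 75.4]
force: [0.3, -0.1, -0.1]
width: 0.0855
clock: 13.67
eef_pos: [0.6386, -0.0505, 0.2002]
eef_rot: [179.7, -0.0, 75.5]
force: [0.5, 0.7, 1.2]
width: 0.0856
(array([-0.2291, -0.1147, -0.0006]), array([ 0.005 ,  0.004 , -1.6415]))
98 ((638.2967529296875, -50.95795822143555), (34.13056564331055, 25.796260833740234), 76.06759643554688) 0.13277894489249448
143 ((637.9110717773438, -50.95392990112305), (58.88947677612305, 46.44293212890625), 77.1734848022461) 0.03694534155582944
```

The scanner stands upright at (0.638,-0.051), on the pad. Moving over to the knob.

```bash
python3 -m handwheel '[[-0.013,-0.006,0,0,0,-0.1,0],[-0.028,-0.014,0,0,0,-0.21,0],[-0.043,-0.021,0,0,0,-0.32,0],[-0.058,-0.029,0,0,0,-0.43,0],[-0.074,-0.037,0,0,0,-0.54,0],[-0.09,-0.045,0,0,0,-0.65,0],[-0.106,-0.053,0,0,0,-0.76,0],[-0.121,-0.061,0,0,0,-0.87,0]]';python3 -c "
from h import *
print(rel([.470,-.2435,.2],169.5))"
```

```text
clock: 14.38
eef_pos: [0.546, -0.1524, 0.1956]
eef_rot: [-179.9, -0.1, 125.6]
force: [-0.1, -0.0, -0.1]
width: 0.0851
(array([-0.0299, -0.1149, -0.0042]), array([-0.0012, -0.0029, -0.7663]))
```

```bash
python3 -m handwheel '[[-0.004,-0.017,0,0,0,-0.11,0],[-0.008,-0.034,-0.001,0,0,-0.22,0],[-0.012,-0.05,-0.002,0,0,-0.33,0],[-0.017,-0.067,-0.003,0,0,-0.44,0],[-0.022,-0.084,-0.004,0,0,-0.55,0],[-0.026,-0.099,-0.004,0,0,-0.65,0],[-0.029,-0.11,-0.004,0,0,-0.73,0],[-0.03,-0.115,-0.004,0,0,-0.766,0]]';python3 -m handwheel '[[0,0,0,0,0,0,0],[0,0,0,0,0,0,0],[0,0,0,0,0,0,0]]';python3 - <<'E'
from h import *
print(rel([.470,-.2435,.2],169.5),r.sense()["joint_pos"])
c=camera("wrist");w=cloud(c);q=w.reshape(-1,3);cv2.imwrite("pics/wrist2.png",c["img"][...,::-1])
d=np.hypot(q[:,0]-.470,q[:,1]+.2435)
for n,rad,a,b in(("bar",.04,.075,.107),("bartop",.04,.098,.107),("tester",.11,.05,.058)):
    k=q[(d<rad)&(q[:,2]>a)&(q[:,2]<b)];print(n,len(k),cv2.minAreaRect((k[:,:2]*1000).astype(np.float32)),np.median(k[:,2]))
E
```

```text
clock: 15.05
eef_pos: [0.4686, -0.2445, 0.1997]
eef_rot: [-180.0, -0.2, 169.2]
force: [1.0, -0.4, 0.4]
width: 0.0853
clock: 15.3
eef_pos: [0.4713, -0.2419, 0.2004]
eef_rot: [179.9, -0.1, 169.2]
force: [-0.2, -0.4, 0.5]
width: 0.0854
(array([ 0.0009, -0.0018,  0.0004]), array([ 0.0009, -0.0011, -0.0053])) [ 26.99803759  26.62333259  -3.18215432 103.75832314   1.82116303
  49.73953035 102.1691762 ]
bar 835 ((471.16949462890625, -242.03614807128906), (15.694036483764648, 45.601844787597656), 79.3268814086914) 0.1006199134000414
bartop 760 ((471.37158203125, -242.07989501953125), (15.26388168334961, 45.32624816894531), 78.64743041992188) 0.10070938741753446
tester 10285 ((471.20965576171875, -242.49179077148438), (140.0918426513672, 139.21551513671875), 78.69768524169922) 0.054857239293910495
```

View pics/wrist2.png

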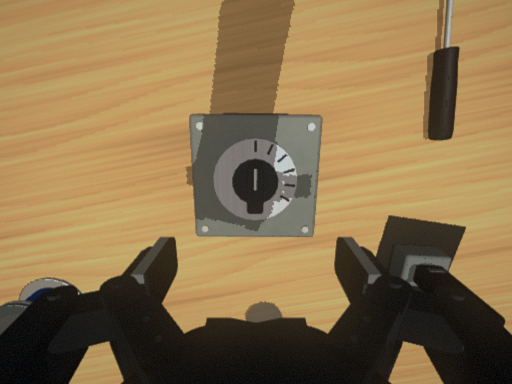

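The wrist view shows the knob at (255,182), its pointer up at the rest mark, and the stop marks running clockwise on the right. The measured centre is (0.471,-0.2425) with the bar at -11°. Descending.

```bash
python3 -m handwheel '[[0.0005,-0.0008,0.015,0,0,0.003,0],[0.0005,-0.0008,0.04,0,0,0.003,0],[0.0005,-0.0008,0.065,0,0,0.003,0],[0.0005,-0.0008,0.09,0,0,0.003,0],[0.0005,-0.0008,0.11,0,0,0.003,0],[0.0005,-0.0008,0.122,0,0,0.003,0],[0.0005,-0.0008,0.128,0,0,0.003,0],[0.0005,-0.0008,0.128,0,0,0.003,0]]' 80;python3 -m handwheel '[[0,0,0,0,0,0,0],[0,0,0,0,0,0,0],[0,0,0,0,0,0,0]]';python3 -c "
from h import *
print(rel([.4707,-.2427,.072],169))"
```

```text
clock: 16.02
eef_pos: [0.4701, -0.2424, 0.0717]
eef_rot: [179.9, -0.2, 169.1]
force: [-0.4, 0.2, 0.2]
width: 0.0853
clock: 16.27
eef_pos: [0.4713, -0.2437, 0.0741]
eef_rot: [-180.0, 0.1, 169.0]
force: [0.6, -0.1, -0.7]
width: 0.0855
(array([0.0008, 0.0009, 0.0021]), array([-0.0006,  0.0022,  0.0003]))
```

```bash
python3 -m handwheel '[[0.0008,0.0009,0.0015,0,0,0,0.3],[0.0008,0.0009,0.0015,0,0,0,0.6],[0.0008,0.0009,0.0015,0,0,0,0.8],[0.0008,0.0009,0.0015,0,0,0,1],[0.0008,0.0009,0.0015,0,0,0,1],[0.0008,0.0009,0.0015,0,0,0,1],[0.0008,0.0009,0.0015,0,0,0,1],[0.0008,0.0009,0.0015,0,0,0,1]]' 80;python3 -m handwheel '[[0,0,0,0,0,0,1],[0,0,0,0,0,0,1],[0,0,0,0,0,0,1],[0,0,0,0,0,0,1]]';python3 -c "
from h import *
s=r.sense();print(s['eef_pos'],s['eef_rot'],s['wrist_torque'],s['force'])"
```

```text
clock: 16.93
eef_pos: [0.4699, -0.2424, 0.0718]
eef_rot: [180.0, 0.0, 169.0]
force: [-0.4, 0.5, 3.7]
width: 0.0147
clock: 17.27
eef_pos: [0.4699, -0.2424, 0.0718]
eef_rot: [180.0, 0.0, 169.0]
force: [-1.2, 0.8, 5.5]
width: 0.0149
[ 0.46990991 -0.24237148  0.07178488] [1.79996215e+02 7.29621092e-03 1.68998218e+02] [ 0.24625237  0.23244873 -0.12358951] [-1.17970826  0.80292631  5.49385036]
```

Gripped (width 15 mm, 3.7–5.5 N). Turning to the first stop.

```bash
python3 -m handwheel '[[0,0,0,0,0,0.05,1],[0,0,0,0,0,0.11,1],[0,0,0,0,0,0.17,1],[0,0,0,0,0,0.23,1],[0,0,0,0,0,0.29,1],[0,0,0,0,0,0.35,1],[0,0,0,0,0,0.4,1],[0,0,0,0,0,0.42,1]]';python3 -c "
from h import *
s=r.sense();print(s['eef_pos'],s['eef_rot'],s['wrist_torque'],s['force'])"
```

```text
clock: 17.93
eef_pos: [0.47, -0.2421, 0.0718]
eef_rot: [-180.0, 0.0, 144.9]
force: [-1.3, 0.4, 4.9]
width: 0.0145
[ 0.47001037 -0.24212829  0.07177294] [-1.79992819e+02  5.78649459e-04  1.44944269e+02] [0.2449721  0.25256714 0.09631976] [-1.27039354  0.36141423  4.92623844]
```

```bash
python3 -m handwheel '[[0,0,0,0,0,0.05,1],[0,0,0,0,0,0.11,1],[0,0,0,0,0,0.17,1],[0,0,0,0,0,0.23,1],[0,0,0,0,0,0.29,1],[0,0,0,0,0,0.35,1],[0,0,0,0,0,0.4,1],[0,0,0,0,0,0.42,1]]';python3 -m handwheel '[[0,0,0,0,0,0.05,1],[0,0,0,0,0,0.11,1],[0,0,0,0,0,0.17,1],[0,0,0,0,0,0.23,1],[0,0,0,0,0,0.29,1],[0,0,0,0,0,0.35,1],[0,0,0,0,0,0.39,1],[0,0,0,0,0,0.41,1]]';python3 -m handwheel '[[0,0,0,0,0,0,1],[0,0,0,0,0,0,1],[0,0,0,0,0,0,1]]';python3 - <<'E'
from h import *
s=r.sense();print(s['eef_pos'],s['eef_rot'],s['wrist_torque'],s['force'],"turned",169.0-s['eef_rot'][2],"want",np.degrees(1.26))
ims=[]
for n in("scene","wrist"):
    c=camera(n);w=cloud(c);q=w.reshape(-1,3);d=np.hypot(q[:,0]-.4705,q[:,1]+.2427)
    K=np.array([[c["fx"],0,c["cx"]],[0,c["fy"],c["cy"]],[0,0,1.]])
    k=q[(d<.026)&(q[:,2]>.092)&(q[:,2]<.107)]
    if len(k)>4: print(n,len(k),cv2.minAreaRect((k[:,:2]*1000).astype(np.float32)))
    p,_=cv2.projectPoints(np.array([[.4705,-.2427,.09]]),c["rvec"],c["tvec"],K,None);u,v=p.ravel().astype(int);print(n,u,v)
    u=np.clip(u,50,461);v=np.clip(v,50,333)
    ims.append(cv2.resize(c["img"][v-50:v+50,u-50:u+50],(396,396),interpolation=cv2.INTER_CUBIC))
cv2.imwrite("pics/knob.png",np.hstack(ims)[...,::-1])
E
```

```text
clock: 18.6
eef_pos: [0.4702, -0.242, 0.0718]
eef_rot: [180.0, 0.0, 120.9]
force: [-0.2, 1.3, 5.7]
width: 0.0149
clock: 19.27
eef_pos: [0.4704, -0.2419, 0.0718]
eef_rot: [180.0, -0.0, 97.4]
force: [0.6, 1.6, 5.0]
width: 0.0151
clock: 19.52
eef_pos: [0.4704, -0.2419, 0.0718]
eef_rot: [180.0, -0.0, 97.5]
force: [-0.4, 1.8, 4.9]
width: 0.0152
[ 0.47042166 -0.2418939   0.07178526] [ 1.79966638e+02 -1.25900042e-02  9.75282872e+01] [0.40816753 0.06786402 0.07193141] [-0.44432548  1.83232905  4.90280446] turned 71.47171279941057 want 72.19268218648372
scene 87 ((471.87628173828125, -249.17453002929688), (32.57727813720703, 32.40097427368164), 59.45068359375)
scene 183 266
wrist 3484 ((471.5945739746094, -241.48106384277344), (41.844078063964844, 39.89101791381836), 54.01785659790039)
wrist 253 258
```

View pics/knob.png

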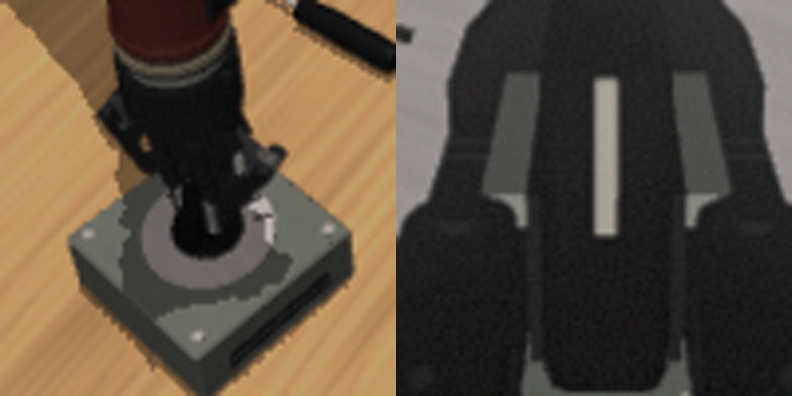

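The knob is gripped, and the white line sits between the fingers, straight along the tool (right crop, x≈606, y 75–237). I measure its world angle, and the tester's, from the images.

```bash
python3 - <<'E'
from h import *
c=camera("wrist");im=c["img"].astype(int);M=R.from_rotvec(np.ravel(c["rvec"])).as_matrix();t=np.ravel(c["tvec"])
m=(im.min(2)>120);m[:,:240]=0;m[:,266:]=0;m[:215]=0;m[275:]=0
v,u=np.nonzero(m);ray=np.c_[(u-c["cx"])/c["fx"],(v-c["cy"])/c["fy"],np.ones(len(u))]@M
o=-M.T@t;P=o+ray*((.101-o[2])/ray[:,2])[:,None]
dx,dy,_,_=cv2.fitLine(P[:,:2].astype(np.float32),cv2.DIST_L2,0,.01,.01).ravel();a=np.degrees(np.arctan2(dy,dx))%180
print(len(u),"line angle",a,"centroid",P.mean(0),"turn from rest 169:",169-a, "tool yaw",r.sense()["eef_rot"][2])
c=camera("scene");q=cloud(c).reshape(-1,3)
for p,rad,z0,z1,n in((( .638,-.051),.06,.127,.145,"scanner"),((.488,.297),.12,.057,.068,"reel"),((.677,.283),.05,.04,.06,"small"),((.69,-.27),.05,.065,.085,"jar")):
    k=q[(np.hypot(q[:,0]-p[0],q[:,1]-p[1])<rad)&(q[:,2]>z0)&(q[:,2]<z1)];print(n,len(k),cv2.minEnclosingCircle((k[:,:2]*1000).astype(np.float32)),np.median(k[:,2]))
E
```

```text
185 line angle 96.90442 centroid [ 0.47030604 -0.23010149  0.101     ] turn from rest 169: 72.09558 tool yaw 97.52695902172157
scanner 100 ((638.4644775390625, -51.07114028930664), 20.4464054107666) 0.13243280821005732
reel 915 ((486.8753662109375, 296.43377685546875), 76.68903350830078) 0.061504207073006564
small 211 ((686.0863037109375, 270.6506652832031), 34.40209197998047) 0.05015699804669128
jar 330 ((699.1408081054688, -272.8110046386719), 25.520116806030273) 0.07387847042515105
```

Turn measured at 71.5° (tool) and 72.1° (white line) against the 72.2° wanted, and everything else is in place. Handing in.

```bash
python3 -m handwheel '[[0,0,0,0,0,0.006,1],[0,0,0,0,0,0.006,1],[0,0,0,0,0,0.006,1],[0,0,0,0,0,0.006,1]]'; python3 -c "
from plant import job
print(job.finish_job())"
```

```text
clock: 20.05
eef_pos: [0.4704, -0.2419, 0.0718]
eef_rot: [180.0, -0.0, 97.2]
force: [-0.8, 1.5, 5.0]
width: 0.0146
the job is handed in; nothing more can be done
None
```

The job is handed in, finished in 20 s of the 67 s, with the gripper still holding the knob at the third stop.

- **Scan:** I held the scanner upright about 33 mm above the label for nearly 2 s. It was centred to about 2 mm, and I saw no sign of contact with the reel.
- **Scanner put back:** I stood it upright on the rubber pad and let it go. I set it about 15 mm nearer the pad's centre than where it started, because it had been standing close to one edge.
- **Knob:** I turned it clockwise in one grasp. Before a last 0.3° nudge, the tool read 71.5° turned and the white line on the bar 72.1°. The third stop is at 72.2°. After the nudge the tool read 71.8°; I did not measure the line again.
- **Other objects:** the reel was where it started to within about 1 mm. The small reel and jar were still standing near their first rough readings. I did not re-measure the driver, but the arm did not go near it.

**Disagreements:** the cameras differed by up to 3 mm on the scanner's starting position, so I used a value between them. The grip left a steady sensed force of about 5 N at the knob. No check failed.

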